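# Draw the griddle's grease tray out with the tray hook

### The arm

A 7-joint arm with a two-finger parallel gripper is mounted at the origin on the work surface. World frame = base frame: x ahead of the robot, y to its left, z up, the work surface at z = 0. Lengths are in m, angles in rad, forces in N, time in s.
With the tool pointing down it reaches from about 0.4 to 0.85 m from the base axis. Payload 10.4 kg.
Tool frame: the origin (TCP) lies between the finger pads; the fingertips stand 22 mm ahead of it and the grasp point (between the pads) lies 3 mm ahead of it; z points along the fingers, y is the line along which they close (so a half turn about z gives the same grasp; the last joint's range is limited). The gripper opens to 85 mm and grips with 20 to 120 N. Pads are 22 mm wide; open, the fingers measure 114 mm over their backs; the gripper's body (76 mm by 85 mm) begins 54 mm behind the grasp point. The pads swing forward as they close: fully open they stand 13 mm farther back than shut.
Start: joints at [-1.187, 0.332, -0.065, 1.46, 0.022, 1.35, -0.088], TCP at [0.247, 0.574, 0.253] pointing down, gripper open.
Joint ranges: [-2.6, 2.6], [-0.5, 2.12], [-1.47, 1.34], [0.16, 2.42], [-1.27, 4.41], [0.06, 2.06], [-2.6, 2.6]. Speed limits (rad/s): [2.22, 2.22, 2.79, 2.79, 3.14, 3.14, 3.14].

### API

Orientations are given as a unit quaternion [x, y, z, w].
In Python, from workcell import manip, camera, ticket, boxes_of, outline_of gives the robot as it stands.
- The arm moves only by the tool carry_out, never from a script. Its argument "deltas" is a list of rows, each a list of 5 numbers: the shift along the tool's x, y, z as a fraction of full scale, then the turn about the tool's z as a fraction of full scale, then the opening, from -1 (shut) to 1 (fully open), so that 0 is half open. In form: [[tx, ty, tz, spin, gripper], ...]. A call has 1 to 20 rows; each row is the pose to reach, as a shift and turn from the pose commanded when the call began, along the tool's axes at that moment; what a row does not reach only later rows make up. Full scale, the value 1, is 150 mm for a shift and 30 degrees for a turn. A row lasts 1/8 s, in which the tool goes at most 62.5 mm and 10.7 degrees, less where a joint would pass 70% of its speed; a pose out of reach is approached as far as the arm can. A call with a number of a shift or a turn outside -1 to 1 is refused whole. A call with a gripper value outside its range is refused whole. The fingers move at their own pace and stop on an object; "force" is the grip in N (left out, the last holds). Time passes only in rows, so rows that repeat a pose let the fingers close. It gives the time, the measured TCP pose, the force, the opening and the grip force at its end, in the units of the state.
- manip.get_obs(): the state, without advancing time (a new reading comes with each control period).
- camera(name): name is "scene" or "top"; returns a dict with "img" (400x640x3 uint8, red, green, blue), "depth" (400x640 float32, m along the optical axis (not along the pixel's ray), 0 where there is no reading), "vertical_fov" (degrees; the focal length in pixels is half the picture's height over the tangent of half this angle, whatever the lens; pixels are square), "cx", "cy" (the principal point, pixels), "k1" (the pictures are not rectified: a ray, as slopes to the right and down, at radius r is drawn at 1 + k1 r^2 times it, then the intrinsics apply), "R" (3x3) and "t" (3): a world point X has camera coordinates R X + t. Camera axes: x right, y down, z forward; pixel columns grow to the right and rows downward; lengths in m; the calibration is good to about 2 mm. A picture is of the moment at which its call begins.
- ticket.hand_in(): hands the job in; it is judged then, once.
Trained networks look in a picture, given as the dict that the camera call returned (one of the last four; its "shot" number tells which), for a name from the list of things; names that differ only in an ending like _2 or _b are one class to them, and where a whole thing is asked for, a point or a joint stands for the part that bears it (a point fixed in the world has none). Each returns a list of dicts, best first, with "conf" (0 to 1); they miss things now and then, are a little off and sometimes report something else, mostly with a low value. They report only what shows in the picture. A call takes as long as a camera call. They do not tell look-alikes from the thing itself.
- boxes_of(query, picture): "position" ([x, y, z] in m, in world coordinates, good to about 4 mm: the middle of the surface that is visible of it).
- outline_of(query, picture): "region" (400x640 bool, what is visible of it).
The state is a dict: "clock": time; "joint_pos": joint angles; "joint_velocities": joint speeds; "tau": joint torques, N m; "position": TCP position; "ee_rot": TCP orientation; "ft_force": force on the tool from outside, world axes, zero at the start; "torque": the same for the moment, N m; "grip_width": opening from 0.0 (shut) to 1.0 (fully open); "grasp_force": force on a finger pad.
Only numpy, scipy, OpenCV 4.12 (cv2) and the standard library are available. Lean on these libraries where they do the work, as an engineer would, in place of code of your own. Each camera call takes 0.05 s, during which the arm holds its last target. There are 200 camera calls.

### The job

The griddle is hot, so use the wooden-handled hook: put its tip down through the finger hole in the grease tray's tab and draw the tray out gently until it comes up against its stop, then keep a light, steady pull of about 10 N on the stop for a second so that it is certain to be fully out. Then unhook, leave the tray standing out, and lay the hook back in its cradle as it lay before. Touch the griddle and tray with nothing but the hook, never force the thin tab, and leave the mug, bottle and jar alone.

Things in the scene. Friction and masses are not known exactly. Their poses are not given: they have to be found in the camera images.
- griddle: Countertop griddle, stainless steel, fixed: 260 deep (its x), 340 wide (its y), 140 high, splash guard 172 high at the back. Origin at the centre of its underside; its front faces its own -x, 130 from the origin. Two black knobs stick out 18 from the front, 120 either side of the middle, 112 up. Hot: hands off.
- tray: Steel grease tray, 270 wide, slides out along the griddle's -x with 2.5 N friction. Frame like the griddle's; the distance between both origins is how far it is out (starts 0-12). Its hidden stop sits anywhere from 55 to 115 out, is not measured, must be felt; its rubber gives about 1 mm per 6 N. Front 28 to 91 up, outer face 134 before the tray's origin. Over about 20 N on its tab bends it.
- hole (a point): Centre of the round finger hole (21 wide, right through), in the upper face of the tray's level tab, 75 above the counter; moves with the tray. The tab sticks out from the middle of the tray's front: 36 deep, 80 wide, 4 thick; the hole's centre is 18 from its outer edge and 18 from the tray's front. Free space below it down to the counter.
- hook: Tray hook, 120 g, loose: dark wooden handle 130 long (its x), 18 wide (its y), 16 high; a 6 thick steel rod runs on level from the handle's +x end at mid-height and turns straight down 115 ahead of the handle's middle, ending 30 below its underside. Origin at the centre of the handle's underside, z up. Starts in the cradle; firmly grip the middle of the handle across its width.
- hook_tip (a point): Lowest point of the hook's downturned end: 115 along the hook's x from its origin and 30 below it.
- cradle: Dark steel stand, fixed: base plate 130 by 70, 8 thick, and two forks 47 either side of its middle along its x, each 12 thick, 42 wide. The handle rests on the forks' seats 50 above the counter between cheeks 30 apart and 13 higher; 80 is free for fingers between the forks. Origin at the centre of its underside; its x is where the resting hook points.
- mug: White mug, 80 across, 90 high; origin at the centre of its underside. Bystander.
- bottle: Yellow bottle with blue cap, 60 across, 170 high; origin at the centre of its underside. Bystander.
- jar: Glass jar with blue lid, 66 across, 85 high; origin at the centre of its underside. Bystander.
There are look-alikes about, which are no part of the job. There is more than one size of the hook; the job needs the middle-sized. What is shaped like the cradle but red is not meant.

How it is judged:
By the outcome, as a careful person would: the job done as asked, in the order asked, and still so for the second after the job is handed in, with the robot touching nothing.
It also fails if it takes over 61 s, if anything falls off the work surface, if the arm or the gripper's body presses on something with over 40 N, if the wrist force passes 120 N, or if a joint passes its speed limit or range.

## Working session

There is one attempt and no reset: what is moved stays moved. The work goes in short steps, Python scripts to look and compute and a tool call to move; the robot and the scene stay as the last step left them, time stands still between calls to the robot, and variables do not carry over. Pictures are saved under pics/ and viewed, at most 10 in all, crops included, and the job is handed in when it is done.

Besides the shell and the picture viewer there is one more tool, called in YAML: its name, and indented under it one key for each argument. carry_out: Moves the arm, as the interface text tells. Its arguments: {"type":"object","properties":{"deltas":{"type":"array","items":{"type":"array","items":{"type":"number"}}},"force":{"type":"number"}},"required":["deltas"]}

```bash
mkdir -p pics
cat > h.py <<'E'
import numpy as np, cv2
from workcell import manip, camera, ticket, boxes_of, outline_of
def K(p):
    f=p["img"].shape[0]/2/np.tan(np.radians(p["vertical_fov"])/2)
    return np.array([[f,0,p["cx"]],[0,f,p["cy"]],[0,0,1.]]),np.array([p["k1"],0,0,0,0])
def pts(p,mask):
    v,u=np.nonzero(mask&(p["depth"]>0)); k,d=K(p)
    n=cv2.undistortPoints(np.stack([u,v],1).astype(float)[:,None],k,d)[:,0]
    z=p["depth"][v,u][:,None]
    return (np.hstack([n,np.ones_like(z)])*z-p["t"])@p["R"]
def proj(p,X):
    k,d=K(p); return cv2.projectPoints(np.atleast_2d(np.float64(X)),cv2.Rodrigues(np.float64(p["R"]))[0],np.float64(p["t"]),k,d)[0][:,0]
def save(p,n): cv2.imwrite(f"pics/{n}.png",p["img"][:,:,::-1])
E
python3 - <<'E'
from h import *
np.set_printoptions(precision=4,suppress=True)
for c in("scene","top"):
    p=camera(c); save(p,c+"0")
    for q in("griddle","tray","hole","hook","hook_tip","cradle","mug","bottle","jar"):
        print(c,q)
        for b in boxes_of(q,p): print("  ",b["conf"],np.array(b["position"]),proj(p,b["position"]).round()[0])
    np.save(c+"0.npy",p,allow_pickle=True)
o=manip.get_obs();print(o)
E
```

```text
scene griddle
   0.96 [0.6201 0.2391 0.1374] [376. 128.]
scene tray
   0.9 [0.611  0.1169 0.0648] [357. 167.]
scene hole
   0.66 [0.6101 0.1178 0.0675] [357. 166.]
scene hook
   0.84 [ 0.3083 -0.1831  0.0241] [226. 206.]
   0.66 [ 0.4808 -0.4959  0.0135] [215. 313.]
   0.62 [ 0.5395 -0.31    0.0676] [269. 258.]
scene hook_tip
   0.64 [ 0.3085 -0.184   0.0205] [226. 207.]
   0.56 [ 0.4782 -0.4944  0.0054] [215. 314.]
   0.36 [ 0.7021 -0.3645  0.0463] [313. 303.]
scene cradle
   0.91 [ 0.2984 -0.5825  0.0076] [140. 312.]
   0.56 [ 0.5498 -0.3326  0.0087] [269. 277.]
scene mug
   0.55 [ 0.7015 -0.3669  0.0456] [312. 303.]
scene bottle
   0.76 [ 0.769  -0.1439  0.0985] [372. 239.]
scene jar
   0.62 [ 0.3483 -0.3967  0.0644] [193. 255.]
top griddle
   0.69 [0.5915 0.2619 0.1401] [189. 174.]
top tray
   0.74 [0.6056 0.1221 0.0703] [242. 175.]
   0.6 [ 0.5243 -0.3229  0.0068] [384. 202.]
   0.41 [ 0.3345 -0.3832  0.0838] [411. 261.]
top hole
   0.72 [0.6058 0.1204 0.0712] [242. 175.]
   0.23 [ 0.3313 -0.3826  0.0829] [411. 262.]
top hook
   0.81 [ 0.5359 -0.3064  0.067 ] [381. 195.]
   0.78
[... 462 characters left out ...]
239  0.1129] [320. 124.]
   0.27 [ 0.534  -0.3057  0.0666] [381. 195.]
top jar
   0.96 [ 0.3321 -0.3833  0.0825] [411. 262.]
   0.42 [0.6081 0.1238 0.0682] [241. 174.]
{'clock': 1.0, 'joint_pos': array([-1.1866,  0.3322, -0.0647,  1.4601,  0.0216,  1.3499, -0.0885]), 'joint_velocities': array([-0.0004, -0.0017, -0.0016, -0.0005, -0.0009,  0.0026, -0.0008]), 'tau': array([  0.0008, -62.5248,   0.0495, -39.1825,   0.0165,   0.0019,
         0.    ]), 'position': array([0.2473, 0.574 , 0.2534]), 'ee_rot': array([ 0.202 ,  0.9794,  0.0001, -0.    ]), 'ft_force': array([-0.0776, -0.1957, -0.2322]), 'torque': array([ 0.0321, -0.0038,  0.0202]), 'grasp_force': 0.0, 'grip_width': 0.9997036878783386}
```

View pictures.

View pics/scene0.png

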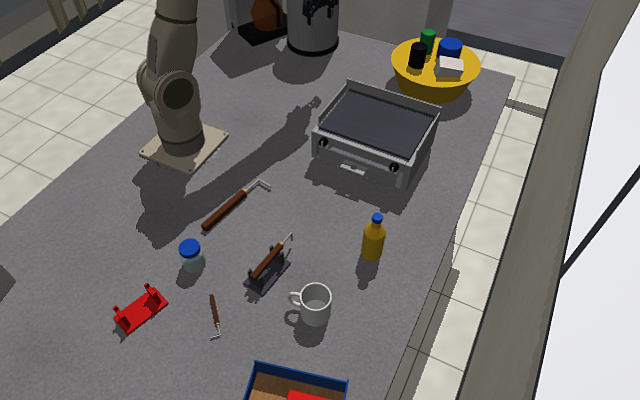

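View pics/top0.png

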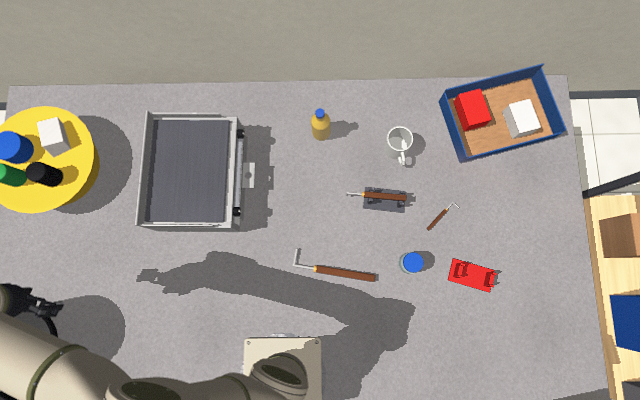

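Run:
```python
from h import *
np.set_printoptions(precision=4,suppress=True)
for c in("scene","top"):
    p=camera(c); save(p,c+"1")
    k=min
    def reg(q,xy):
        best=None
        for o in outline_of(q,p):
            P=pts(p,o["region"]); 
            if len(P)==0: continue
            d=np.linalg.norm(np.median(P,0)[:2]-xy)
            if best is None or d<best[0]: best=(d,P,o["region"])
        return best
    for q,xy in(("hook",(.535,-.307)),("cradle",(.53,-.32)),("griddle",(.6,.26)),("tray",(.606,.12))):
        b=reg(q,xy)
        if b is None: print(c,q,None); continue
        P=b[1]; 
        if q=="hook": P=P[(P[:,2]>.061)&(P[:,2]<.075)]
        if q=="tray": P=P[(P[:,2]>.070)&(P[:,2]<.082)&(P[:,1]<.138)]
        if q=="griddle": P=P[(P[:,2]>.13)&(P[:,2]<.15)]
        if q=="cradle": P=P[P[:,2]<.012]
        r=cv2.minAreaRect((P[:,:2]*1000).astype(np.float32))
        m=P[:,:2].mean(0);w,V=np.linalg.eigh(np.cov(P[:,:2].T))
        print(c,q,b[0],len(P),"mean",P.mean(0),"rect",r,"axis",np.degrees(np.arctan2(*V[::-1,1])),"pct",np.percentile(P,[2,98],0).ravel())
    x,y=(384,197) if c=="top" else (269,262)
    a=cv2.resize(p["img"][y-33:y+33,x-50:x+50],None,fx=8,fy=8,interpolation=2)
    x,y=(245,175) if c=="top" else (355,165)
    b=cv2.resize(p["img"][y-33:y+33,x-50:x+50],None,fx=8,fy=8,interpolation=2)
    cv2.imwrite(f"pics/crop{c}.png",cv2.resize(np.vstack([a,b]),(455,600))[:,:,::-1])
```

```text
scene hook 0.006651786257674647 307 mean [ 0.536  -0.3144  0.0658] rect ((538.04736328125, -294.3589172363281), (176.75978088378906, 20.395231246948242), 83.33991241455078) axis 83.73491209686951 pct [ 0.5219 -0.3795  0.0616  0.5479 -0.2231  0.0704]
scene cradle 0.01964432289250394 556 mean [ 0.5455 -0.3314  0.008 ] rect ((527.30859375, -314.22845458984375), (146.17724609375, 86.99018096923828), 84.15754699707031) axis 76.42359536238625 pct [ 0.4984 -0.3868  0.0014  0.5723 -0.2675  0.0117]
scene griddle 0.03366650503574734 5625 mean [0.6123 0.2573 0.1403] rect ((609.0599365234375, 252.09072875976562), (283.72491455078125, 340.661865234375), 88.67919158935547) axis 177.7954405811653 pct [0.444  0.1377 0.1307 0.7671 0.3886 0.1472]
scene tray 0.004159795737932849 399 mean [0.6058 0.1108 0.0763] rect ((604.334228515625, 104.22410583496094), (45.27305603027344, 268.8002624511719), 89.48663330078125) axis 178.95785016148236 pct [0.4806 0.0841 0.0709 0.7281 0.1256 0.0817]
top hook 0.004079723251676329 268 mean [ 0.5338 -0.3115  0.0666] rect ((536.16943359375, -294.08233642578125), (177.6465
[... 161 characters left out ...]
65 mean [ 0.5246 -0.3199  0.0082] rect ((533.2860107421875, -320.5665283203125), (125.99102783203125, 67.39965057373047), 84.55905151367188) axis 91.63324895782071 pct [ 0.4978 -0.375   0.0027  0.5669 -0.2615  0.0118]
top griddle 0.006075691135733489 9325 mean [0.6038 0.2639 0.1401] rect ((605.0826416015625, 251.87783813476562), (277.2917785644531, 337.208740234375), 88.8486557006836) axis -179.73611553445397 pct [0.4503 0.1402 0.1308 0.7694 0.3873 0.1462]
top tray 0.007572459769663384 274 mean [0.6033 0.1054 0.0762] rect ((595.9832153320312, 101.96922302246094), (35.32883071899414, 248.5226593017578), 88.63493347167969) axis 178.75228384019414 pct [0.517  0.0857 0.0709 0.7045 0.1207 0.0815]
```

View pics/croptop.png

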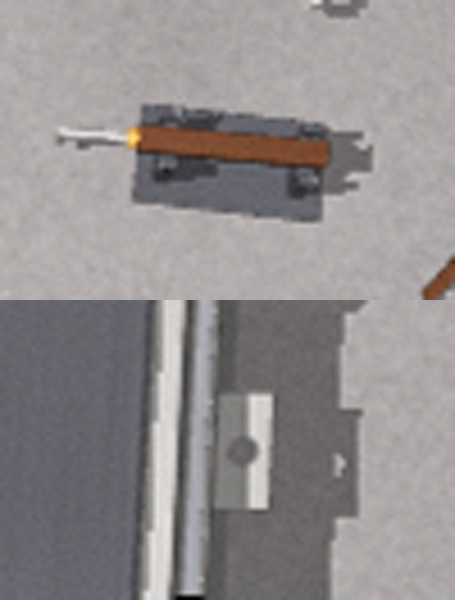

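```bash
cat >> h.py <<'E'
def ray(p,uv,z):
    k,d=K(p); n=cv2.undistortPoints(np.float64([[uv]]),k,d)[0,0]
    D=p["R"].T@np.array([n[0],n[1],1]); C=-p["R"].T@p["t"]
    return C+D*(z-C[2])/D[2]
def plan(target,psi,start=None,n=99):
    """psi: world yaw (deg) of tool y; tool points down; successive calls of <=0.95"""
    from scipy.spatial.transform import Rotation as Ro
    o=manip.get_obs()
    pos=np.array(o["position"]) if start is None else np.array(start[:3])
    if start is None:
        y=Ro.from_quat(o["ee_rot"]).as_matrix(); print("tilt z",y[:,2].round(4)); ps=np.degrees(np.arctan2(y[1,1],y[0,1]))
    else: ps=start[3]
    print("at",pos.round(4),round(ps,2),"F",np.round(o["ft_force"],2),"t",o["clock"])
    for _ in range(n):
        a=np.radians(ps); Y=np.array([np.cos(a),np.sin(a),0]); Z=np.array([0,0,-1.]); X=np.cross(Y,Z)
        d=np.array([X,Y,Z])@(np.array(target)-pos)/.15
        s=((ps-psi+180)%360-180)/30
        m=max(abs(d).max(),abs(s)*1.0,1e-9); f=min(1,.95/m) if m>.95 else 1
        print(np.round(d*f,3).tolist(),round(s*f,3))
        if f==1: break
        pos=pos+(np.array(target)-pos)*f; ps-=s*f*30
E
python3 - <<'E'
from h import *
np.set_printoptions(precision=4,suppress=True)
p=camera("top")
f=lambda x,y:(195+x/4.55-.5,142+(y-300)/4.545-.5)
for n,c in(("hole",(242,452)),("c1",(217,394)),("c2",(272,394)),("c3",(272,509)),("c4",(215,509))): print(n,ray(p,f(*c),.075))
from h import plan
plan((.533,-.3205,.15),-6.4)
E
```

```text
hole [0.6032 0.1024 0.075 ]
c1 [0.6443 0.1205 0.075 ]
c2 [0.6437 0.0828 0.075 ]
c3 [0.5633 0.0813 0.075 ]
c4 [0.5639 0.1198 0.075 ]
tilt z [-0.  0. -1.]
at [0.2473 0.574  0.2533] 66.7 F [-0.33  0.36 -0.92] t 1.55
[-0.826, -0.95, 0.139] 0.49
[-0.95, -0.648, 0.127] 0.447
[-0.95, -0.362, 0.112] 0.396
[-0.95, -0.15, 0.106] 0.374
[-0.95, 0.037, 0.105] 0.37
[-0.897, 0.213, 0.101] 0.359
```

View pics/cropscene.png

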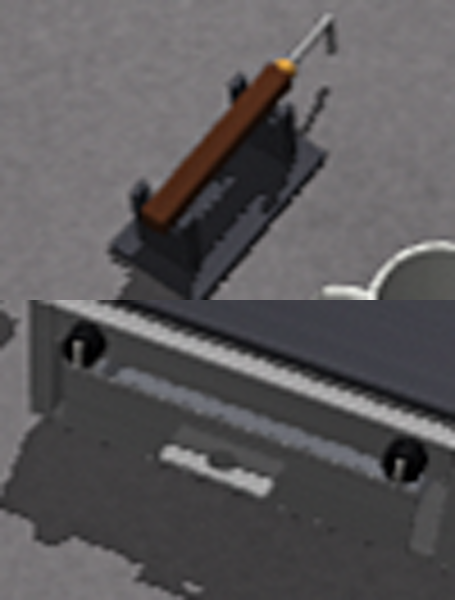

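carry_out:
  deltas:
    - [-0.4,-0.47,0,0.24,1]
    - [-0.826,-0.95,0,0.49,1]
    - [-0.826,-0.95,0,0.49,1]

```text
clock: 1.92
position: [0.3048, 0.3935, 0.2533]
ee_rot: [0.327, 0.945, 0.0, 0.0]
ft_force: [1.7, -0.3, 0.5]
grip_width: 1.002
grasp_force: 0.0
```

carry_out:
  deltas:
    - [-0.475,-0.32,0,0.22,1]
    - [-0.95,-0.648,0,0.447,1]
    - [-0.95,-0.648,0,0.447,1]

```text
clock: 2.3
position: [0.3573, 0.2285, 0.2536]
ee_rot: [0.435, 0.9, 0.0, 0.0]
ft_force: [1.1, 0.2, 0.6]
grip_width: 0.998
grasp_force: 0.0
```

carry_out:
  deltas:
    - [-0.475,-0.18,0,0.2,1]
    - [-0.95,-0.362,0,0.396,1]
    - [-0.95,-0.362,0,0.396,1]

```text
clock: 2.68
position: [0.4038, 0.0825, 0.2537]
ee_rot: [0.527, 0.85, 0.001, 0.0]
ft_force: [0.0, 0.4, 0.3]
grip_width: 1.0
grasp_force: 0.0
```

carry_out:
  deltas:
    - [-0.475,-0.08,0.05,0.18,1]
    - [-0.95,-0.15,0.1,0.374,1]
    - [-0.95,-0.15,0.1,0.374,1]

```text
clock: 3.05
position: [0.4473, -0.0554, 0.2383]
ee_rot: [0.608, 0.794, 0.0, 0.0]
ft_force: [0.2, 0.4, -0.2]
grip_width: 1.001
grasp_force: 0.0
```

```bash
python3 -c "
from h import *
plan((.533,-.3205,.13),-6.4)"
```

```text
tilt z [ 6.e-04 -2.e-04 -1.e+00]
at [ 0.4473 -0.0554  0.2383] 15.11 F [ 0.25  0.42 -0.21] t 3.05
[-0.95, 0.046, 0.37] 0.367
[-0.88, 0.216, 0.352] 0.35
```

carry_out:
  deltas:
    - [-0.475,0.02,0.18,0.18,1]
    - [-0.95,0.046,0.37,0.367,1]
    - [-0.95,0.046,0.37,0.367,1]

```text
clock: 3.42
position: [0.4915, -0.1902, 0.1819]
ee_rot: [0.681, 0.733, -0.001, 0.0]
ft_force: [0.9, 0.3, 0.5]
grip_width: 0.995
grasp_force: 0.0
```

carry_out:
  deltas:
    - [-0.44,0.108,0.17,0.17,1]
    - [-0.88,0.216,0.352,0.35,1]
    - [-0.88,0.216,0.352,0.35,1]
    - [-0.88,0.216,0.352,0.35,1]

```text
clock: 3.92
position: [0.5336, -0.3176, 0.129]
ee_rot: [0.744, 0.668, -0.001, -0.0]
ft_force: [-0.4, 0.6, -0.3]
grip_width: 1.0
grasp_force: 0.0
```

```bash
python3 -c "
from h import *
plan((.533,-.3205,.061),-6.4)
p=camera('scene')
a=cv2.resize(p['img'][200:300,200:340],None,fx=5,fy=5);cv2.imwrite('pics/pre.png',a[:,:,::-1])"
```

```text
tilt z [-2.e-03 -7.e-04 -1.e+00]
at [ 0.5336 -0.3176  0.129 ] -6.15 F [-0.42  0.56 -0.27] t 3.925
[-0.02, -0.002, 0.454] 0.008
```

View pics/pre.png

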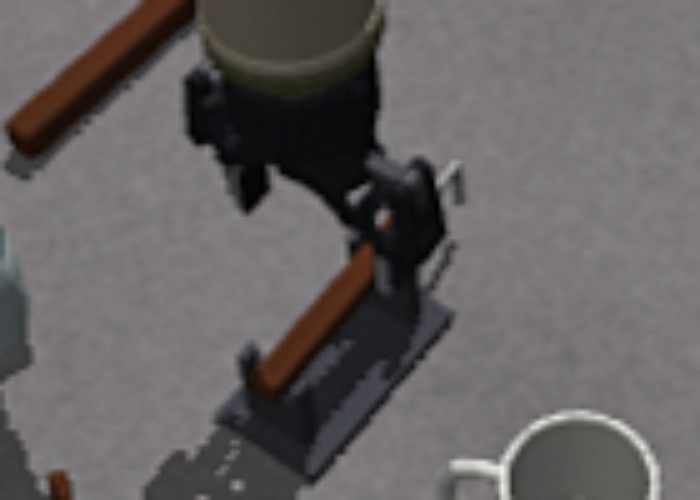

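carry_out:
  deltas:
    - [-0.01,0,0.22,0,1]
    - [-0.01,0,0.4,0,1]
    - [-0.01,0,0.45,0,1]
    - [-0.01,0,0.45,0,1]
    - [-0.01,0,0.45,0,-1]
    - [-0.01,0,0.45,0,-1]
    - [-0.01,0,0.45,0,-1]
    - [-0.01,0,0.45,0,-1]
    - [-0.01,0,0.45,0,-1]
    - [-0.01,0,0.45,0,-1]
    - [-0.01,0,0.45,0,-1]
    - [-0.01,0,0.45,0,-1]
  force: 90

```text
clock: 5.48
position: [0.5344, -0.3178, 0.063]
ee_rot: [0.743, 0.669, 0.0, 0.0]
ft_force: [-0.5, 0.5, 6.5]
grip_width: 0.195
grasp_force: 88.3
```

carry_out:
  deltas:
    - [0,0,0,0,-1]
    - [0,0,0,0,-1]
    - [0,0,0,0,-1]

```text
clock: 5.85
position: [0.5344, -0.3178, 0.063]
ee_rot: [0.743, 0.669, 0.0, 0.0]
ft_force: [-1.0, 2.2, 6.2]
grip_width: 0.19
grasp_force: 88.3
```

carry_out:
  deltas:
    - [0,0,-0.2,0,-1]
    - [0,0,-0.4,0,-1]
    - [0,0,-0.65,0,-1]
    - [0,0,-0.65,0,-1]
    - [0,0,-0.65,0,-1]

```text
clock: 6.48
position: [0.5338, -0.3172, 0.159]
ee_rot: [0.743, 0.669, -0.0, -0.001]
ft_force: [-0.2, 1.1, -0.7]
grip_width: 0.191
grasp_force: 88.0
```

Run:
```python
from h import *
np.set_printoptions(precision=4,suppress=True)
plan((.606,-.025,.17),-1)
for c in("scene","top"):
    p=camera(c)
    for q in("hook_tip","hook"):
        for b in boxes_of(q,p): print(c,q,b["conf"],np.array(b["position"]))
    for o in outline_of("hook",p):
        P=pts(p,o["region"]); 
        if np.median(P[:,2])<.08: continue
        r=cv2.minAreaRect((P[:,:2]*1000).astype(np.float32)); w,V=np.linalg.eigh(np.cov(P[:,:2].T))
        R=P[P[:,1]>-.24]
        print(len(P),r,"axis",np.degrees(np.arctan2(*V[::-1,1]))%180,"rod",np.percentile(R,[1,50,99],0).ravel())
    img=p["img"].copy()
    u,v=proj(p,(.55,-.27,.13))[0].astype(int)
    cv2.imwrite(f"pics/lift{c}.png",cv2.resize(p["img"][v-40:v+40,u-60:u+60],None,fx=5,fy=5)[:,:,::-1])
a=[cv2.imread(f"pics/lift{c}.png") for c in("scene","top")]
cv2.imwrite("pics/lift.png",cv2.resize(np.vstack(a),(450,600)))
```

```text
tilt z [-0.001   0.0008 -1.    ]
at [ 0.5338 -0.3172  0.159 ] -6.02 F [-0.22  1.07 -0.66] t 6.475
[0.95, 0.131, -0.035] -0.08
[0.95, 0.172, -0.035] -0.08
[0.08, 0.018, -0.003] -0.007
scene hook_tip 0.7 [ 0.4776 -0.4928  0.0058]
scene hook_tip 0.69 [ 0.3067 -0.209   0.0192]
scene hook_tip 0.58 [ 0.5365 -0.3397  0.1614]
scene hook 0.8 [ 0.3044 -0.2111  0.0249]
scene hook 0.75 [ 0.4803 -0.4954  0.0127]
scene hook 0.67 [ 0.5363 -0.3371  0.1648]
265 ((497.6313171386719, -246.7410888671875), (262.17877197265625, 104.7317886352539), 84.07816314697266) axis 89.57495179187767 rod [ 0.4717 -0.2399 -0.0001  0.5433 -0.2156  0.1548  0.5481 -0.1218  0.1614]
top hook_tip 0.7 [ 0.4702 -0.4875  0.0136]
top hook_tip 0.6 [ 0.2968 -0.2299  0.0249]
top hook 0.61 [0.5919 0.2637 0.1407]
top hook 0.59 [ 0.3003 -0.2281  0.0248]
top hook 0.57 [ 0.4759 -0.4908  0.0135]
```

View pics/lift.png

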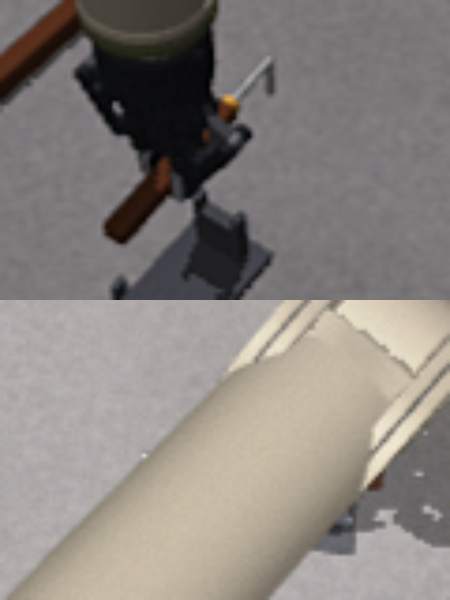

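carry_out:
  deltas:
    - [0.3,0.04,0,-0.04,-1]
    - [0.65,0.09,0,-0.08,-1]
    - [0.95,0.131,0,-0.08,-1]
    - [0.95,0.131,0,-0.08,-1]

```text
clock: 7.38
position: [0.5702, -0.1731, 0.1595]
ee_rot: [0.727, 0.687, 0.001, -0.001]
ft_force: [-0.3, -0.5, -2.1]
grip_width: 0.192
grasp_force: 88.1
```

```bash
python3 -c "
from h import *
plan((.6013,-.0104,.15),-1.1)"
```

```text
tilt z [-1.e-04  2.e-03 -1.e+00]
at [ 0.5702 -0.1731  0.1595] -3.23 F [-0.26 -0.46 -2.12] t 7.375
[0.95, 0.127, 0.055] -0.062
[0.144, 0.024, 0.008] -0.009
```

carry_out:
  deltas:
    - [0.3,0.04,0,-0.04,-1]
    - [0.6,0.08,0.03,-0.06,-1]
    - [0.85,0.12,0.055,-0.07,-1]
    - [0.95,0.13,0.055,-0.07,-1]
    - [0.95,0.13,0.055,-0.07,-1]

```text
clock: 8.0
position: [0.5972, -0.0373, 0.1518]
ee_rot: [0.716, 0.698, -0.0, 0.0]
ft_force: [-0.3, -0.6, -1.2]
grip_width: 0.192
grasp_force: 88.1
```

carry_out:
  deltas:
    - [0.07,0.01,0,0,-1]
    - [0.144,0.024,0,0,-1]
    - [0.144,0.024,0,0,-1]
    - [0.144,0.024,0,0,-1]

```text
clock: 8.5
position: [0.6013, -0.0159, 0.1518]
ee_rot: [0.717, 0.698, -0.0, 0.0]
ft_force: [0.8, 0.6, -1.9]
grip_width: 0.192
grasp_force: 88.1
```

Run:
```python
from h import *
np.set_printoptions(precision=4,suppress=True)
plan((.6013,-.0104,.15),-1.1)
o=manip.get_obs()["position"]
for c in("scene","top"):
    p=camera(c); np.save(c+"_h.npy",p,allow_pickle=True)
    for q in("hook_tip","hole"):
        for b in boxes_of(q,p): print(c,q,b["conf"],np.array(b["position"]))
    tip=np.array(o)+[.1124*.019,.1124,-.043]
    print(c,"pred tip px",proj(p,tip),"rod top corner",proj(p,tip+[0,0,.041]),"hole px",proj(p,(.6035,.102,.075)))
    u,v=proj(p,(.604,.09,.09))[0].astype(int)
    cv2.imwrite(f"pics/ov{c}.png",cv2.resize(p["img"][v-30:v+30,u-40:u+40],None,fx=10,fy=10,interpolation=0)[:,:,::-1]); print(u-40,v-30)
```

```text
tilt z [-0.     -0.0002 -1.    ]
at [ 0.6013 -0.0159  0.1518] -1.54 F [ 0.76  0.57 -1.85] t 8.5
[0.037, -0.001, 0.012] -0.015
scene hook_tip 0.81 [ 0.3108 -0.181   0.0209]
scene hook_tip 0.75 [ 0.4796 -0.4957  0.0083]
scene hook_tip 0.47 [ 0.6004 -0.0457  0.1543]
scene hole 0.89 [0.6685 0.1158 0.0643]
scene pred tip px [[352.8768 160.305 ]] rod top corner [[353.7997 150.5537]] hole px [[352.8884 166.9054]]
311 136
top hook_tip 0.82 [ 0.3068 -0.1699  0.0216]
top hook_tip 0.61 [ 0.3321 -0.3794  0.0852]
top hook_tip 0.44 [ 0.5925 -0.0584  0.1567]
top hole 0.69 [ 0.7483 -0.1263  0.1111]
top pred tip px [[247.4484 172.1186]] rod top corner [[244.6532 168.5922]] hole px [[247.8318 174.8606]]
210 143
```

View pics/ovscene.png

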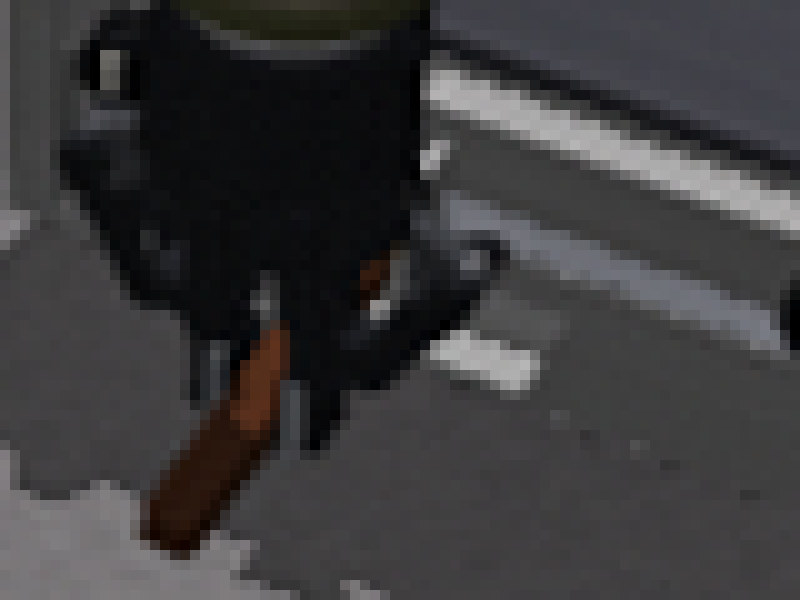

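View pics/ovtop.png

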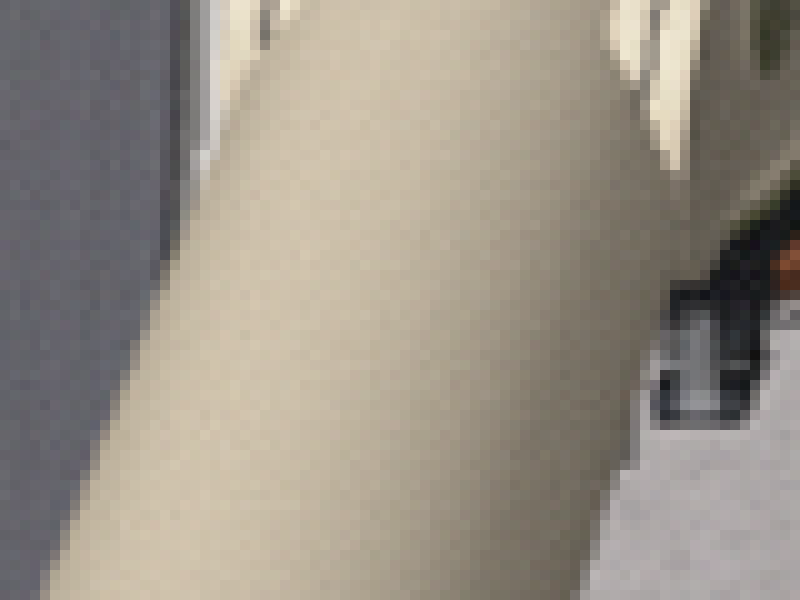

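carry_out:
  deltas:
    - [0.037,0,0,-0.015,-1]
    - [0.037,0,0.1,-0.015,-1]
    - [0.037,0,0.17,-0.015,-1]
    - [0.037,0,0.18,-0.015,-1]
    - [0.037,0,0.18,-0.015,-1]

```text
clock: 9.43
position: [0.6015, -0.0102, 0.1246]
ee_rot: [0.714, 0.7, -0.0, -0.0]
ft_force: [0.4, 0.3, -0.7]
grip_width: 0.194
grasp_force: 88.1
```

carry_out:
  deltas:
    - [0,0,0.02,0,-1]
    - [0,0,0.04,0,-1]
    - [0,0,0.06,0,-1]
    - [0,0,0.06,0,-1]

```text
clock: 9.93
position: [0.6013, -0.01, 0.1155]
ee_rot: [0.714, 0.7, -0.0, -0.0]
ft_force: [0.3, 0.5, -1.2]
grip_width: 0.196
grasp_force: 88.1
```

carry_out:
  deltas:
    - [0,0,0.03,0,-1]
    - [0,0,0.06,0,-1]
    - [0,0,0.06,0,-1]

```text
clock: 10.3
position: [0.6012, -0.01, 0.1062]
ee_rot: [0.714, 0.7, -0.0, -0.0]
ft_force: [0.4, -0.7, -1.5]
grip_width: 0.192
grasp_force: 88.1
```

carry_out:
  deltas:
    - [0,0,0.05,0,-1]
    - [0,0,0.1,0,-1]
    - [0,0,0.1,0,-1]
    - [0,0,0.1,0,-1]

```text
clock: 10.8
position: [0.6015, -0.01, 0.0918]
ee_rot: [0.714, 0.7, -0.0, 0.0]
ft_force: [-0.1, -0.1, -1.1]
grip_width: 0.189
grasp_force: 88.1
```

carry_out:
  deltas:
    - [-0.015,0,0,0,-1]
    - [-0.03,0,0,0,-1]
    - [-0.045,0,0,0,-1]
    - [-0.06,0,0,0,-1]
    - [-0.075,0,0,0,-1]
    - [-0.09,0,0,0,-1]
    - [-0.105,0,0,0,-1]
    - [-0.12,0,0,0,-1]

```text
clock: 11.8
position: [0.6012, -0.0278, 0.0917]
ee_rot: [0.714, 0.701, 0.0, -0.0]
ft_force: [0.4, 3.2, -1.3]
grip_width: 0.19
grasp_force: 88.0
```

Run:
```python
from h import *
np.set_printoptions(precision=4,suppress=True)
o=manip.get_obs();print(o["position"],o["ft_force"],o["torque"],o["clock"])
for c in("scene","top"):
    p=camera(c)
    for q in("tray",):
        for b in outline_of(q,p):
            P=pts(p,b["region"]);P=P[(P[:,2]>.070)&(P[:,2]<.1)&(P[:,1]<.15)]
            if len(P): print(c,q,b["conf"],len(P),np.percentile(P,[1,50,99],0))
```

```text
[ 0.6012 -0.0278  0.0917] [ 0.3663  3.1899 -1.2527] [ 0.47   -0.0275 -0.0161] 11.8
scene tray 0.82 387 [[0.477  0.0777 0.0707]
 [0.6406 0.1124 0.0797]
 [0.7368 0.1191 0.0951]]
scene tray 0.73 394 [[ 0.6453 -0.4066  0.0705]
 [ 0.7046 -0.3734  0.0834]
 [ 0.7478 -0.3284  0.0942]]
top tray 0.49 26 [[0.6351 0.108  0.0748]
 [0.7149 0.1103 0.0911]
 [0.736  0.1315 0.0997]]
```

carry_out:
  deltas:
    - [-0.018,0,0,0,-1]
    - [-0.036,0,0,0,-1]
    - [-0.054,0,0,0,-1]
    - [-0.072,0,0,0,-1]
    - [-0.09,0,0,0,-1]
    - [-0.108,0,0,0,-1]
    - [-0.126,0,0,0,-1]
    - [-0.144,0,0,0,-1]
    - [-0.162,0,0,0,-1]
    - [-0.18,0,0,0,-1]

```text
clock: 13.25
position: [0.6006, -0.0551, 0.0917]
ee_rot: [0.714, 0.7, 0.0, -0.0]
ft_force: [-0.1, 2.3, -0.5]
grip_width: 0.191
grasp_force: 88.0
```

carry_out:
  deltas:
    - [-0.007,0,0,0,-1]
    - [-0.014,0,0,0,-1]
    - [-0.014,0,0,0,-1]

```text
clock: 13.62
position: [0.6006, -0.0572, 0.0917]
ee_rot: [0.714, 0.7, -0.0, 0.0]
ft_force: [-0.0, 1.4, -1.6]
grip_width: 0.189
grasp_force: 88.0
```

carry_out:
  deltas:
    - [-0.007,0,0,0,-1]
    - [-0.015,0,0,0,-1]
    - [-0.015,0,0,0,-1]

```text
clock: 14.0
position: [0.6005, -0.0595, 0.0917]
ee_rot: [0.714, 0.7, -0.0, 0.0]
ft_force: [-1.4, 2.0, -1.7]
grip_width: 0.187
grasp_force: 88.0
```

carry_out:
  deltas:
    - [-0.008,0,0,0,-1]
    - [-0.016,0,0,0,-1]
    - [-0.016,0,0,0,-1]

```text
clock: 14.38
position: [0.6005, -0.062, 0.0918]
ee_rot: [0.714, 0.7, -0.0, 0.0]
ft_force: [-1.2, 2.2, -1.3]
grip_width: 0.193
grasp_force: 88.0
```

carry_out:
  deltas:
    - [-0.008,0,0,0,-1]
    - [-0.016,0,0,0,-1]
    - [-0.016,0,0,0,-1]

```text
clock: 14.75
position: [0.6004, -0.0644, 0.0918]
ee_rot: [0.714, 0.7, -0.0, 0.0]
ft_force: [-0.7, 2.0, -1.8]
grip_width: 0.195
grasp_force: 88.0
```

carry_out:
  deltas:
    - [-0.008,0,0,0,-1]
    - [-0.016,0,0,0,-1]
    - [-0.016,0,0,0,-1]

```text
clock: 15.12
position: [0.6004, -0.0668, 0.0918]
ee_rot: [0.714, 0.7, -0.0, 0.0]
ft_force: [-0.4, 2.4, -1.6]
grip_width: 0.194
grasp_force: 88.0
```

carry_out:
  deltas:
    - [-0.008,0,0,0,-1]
    - [-0.016,0,0,0,-1]
    - [-0.016,0,0,0,-1]

```text
clock: 15.5
position: [0.6003, -0.0691, 0.0917]
ee_rot: [0.714, 0.7, -0.0, 0.0]
ft_force: [0.1, 2.3, -1.6]
grip_width: 0.194
grasp_force: 88.0
```

carry_out:
  deltas:
    - [-0.008,0,0,0,-1]
    - [-0.016,0,0,0,-1]
    - [-0.016,0,0,0,-1]

```text
clock: 15.88
position: [0.6003, -0.0716, 0.0918]
ee_rot: [0.714, 0.7, -0.0, 0.0]
ft_force: [-1.1, 2.3, 0.0]
grip_width: 0.194
grasp_force: 88.0
```

carry_out:
  deltas:
    - [-0.008,0,0,0,-1]
    - [-0.016,0,0,0,-1]
    - [-0.016,0,0,0,-1]

```text
clock: 16.25
position: [0.6003, -0.074, 0.0918]
ee_rot: [0.714, 0.7, -0.0, 0.0]
ft_force: [-0.2, 1.5, -1.7]
grip_width: 0.187
grasp_force: 88.0
```

carry_out:
  deltas:
    - [-0.008,0,0,0,-1]
    - [-0.016,0,0,0,-1]
    - [-0.016,0,0,0,-1]

```text
clock: 16.62
position: [0.6002, -0.0764, 0.0917]
ee_rot: [0.714, 0.7, -0.0, 0.0]
ft_force: [-1.0, 2.4, -1.4]
grip_width: 0.191
grasp_force: 88.0
```

carry_out:
  deltas:
    - [-0.008,0,0,0,-1]
    - [-0.016,0,0,0,-1]
    - [-0.016,0,0,0,-1]

```text
clock: 17.0
position: [0.6002, -0.0787, 0.0917]
ee_rot: [0.714, 0.7, -0.0, 0.0]
ft_force: [-1.1, 2.4, -1.3]
grip_width: 0.195
grasp_force: 88.0
```

carry_out:
  deltas:
    - [-0.008,0,0,0,-1]
    - [-0.016,0,0,0,-1]
    - [-0.016,0,0,0,-1]

```text
clock: 17.38
position: [0.6001, -0.0812, 0.0918]
ee_rot: [0.714, 0.7, -0.0, 0.0]
ft_force: [-0.9, 1.9, -1.6]
grip_width: 0.192
grasp_force: 88.0
```

carry_out:
  deltas:
    - [-0.008,0,0,0,-1]
    - [-0.016,0,0,0,-1]
    - [-0.016,0,0,0,-1]

```text
clock: 17.75
position: [0.6001, -0.0836, 0.0918]
ee_rot: [0.714, 0.7, -0.0, 0.0]
ft_force: [-0.4, 2.2, -2.2]
grip_width: 0.195
grasp_force: 88.0
```

carry_out:
  deltas:
    - [-0.008,0,0,0,-1]
    - [-0.016,0,0,0,-1]
    - [-0.016,0,0,0,-1]

```text
clock: 18.12
position: [0.6, -0.086, 0.0918]
ee_rot: [0.714, 0.7, -0.0, 0.0]
ft_force: [-1.4, 2.1, -1.4]
grip_width: 0.193
grasp_force: 88.0
```

carry_out:
  deltas:
    - [-0.008,0,0,0,-1]
    - [-0.016,0,0,0,-1]
    - [-0.016,0,0,0,-1]

```text
clock: 18.5
position: [0.6, -0.0883, 0.0918]
ee_rot: [0.714, 0.7, 0.0, 0.0]
ft_force: [-1.7, 1.5, -2.3]
grip_width: 0.192
grasp_force: 88.0
```

carry_out:
  deltas:
    - [-0.008,0,0,0,-1]
    - [-0.016,0,0,0,-1]
    - [-0.016,0,0,0,-1]

```text
clock: 18.88
position: [0.5999, -0.0907, 0.0917]
ee_rot: [0.714, 0.7, -0.0, 0.0]
ft_force: [-1.5, 1.8, -2.1]
grip_width: 0.191
grasp_force: 88.0
```

carry_out:
  deltas:
    - [-0.008,0,0,0,-1]
    - [-0.016,0,0,0,-1]
    - [-0.016,0,0,0,-1]

```text
clock: 19.25
position: [0.5999, -0.0932, 0.0917]
ee_rot: [0.714, 0.7, -0.0, 0.0]
ft_force: [-2.2, 2.0, -1.4]
grip_width: 0.194
grasp_force: 88.0
```

carry_out:
  deltas:
    - [-0.008,0,0,0,-1]
    - [-0.016,-0.003,0,0,-1]
    - [-0.016,-0.003,0,0,-1]

```text
clock: 19.62
position: [0.5996, -0.0955, 0.0918]
ee_rot: [0.714, 0.7, 0.0, 0.0]
ft_force: [-0.6, 1.9, -1.9]
grip_width: 0.192
grasp_force: 87.9
```

carry_out:
  deltas:
    - [-0.008,0,0,0,-1]
    - [-0.016,-0.001,0,0,-1]
    - [-0.016,-0.001,0,0,-1]

```text
clock: 20.0
position: [0.5994, -0.097, 0.0917]
ee_rot: [0.714, 0.701, 0.0, -0.0]
ft_force: [1.6, 5.7, -2.1]
grip_width: 0.19
grasp_force: 87.9
```

carry_out:
  deltas:
    - [-0.003,0,0,0,-1]
    - [-0.003,0,0,0,-1]
    - [-0.003,0,0,0,-1]

```text
clock: 20.38
position: [0.5995, -0.0971, 0.0917]
ee_rot: [0.713, 0.701, 0.001, -0.0]
ft_force: [0.5, 5.8, -2.0]
grip_width: 0.195
grasp_force: 87.9
```

carry_out:
  deltas:
    - [-0.004,0,0,0,-1]
    - [-0.008,0,0,0,-1]
    - [-0.008,0,0,0,-1]
    - [-0.008,0,0,0,-1]

```text
clock: 20.88
position: [0.5995, -0.0977, 0.0916]
ee_rot: [0.713, 0.701, 0.001, -0.001]
ft_force: [1.4, 8.9, -2.1]
grip_width: 0.191
grasp_force: 87.9
```

carry_out:
  deltas:
    - [-0.003,0,0,0,-1]
    - [-0.0055,0,0,0,-1]
    - [-0.0055,0,0,0,-1]
    - [-0.0055,0,0,0,-1]
    - [-0.0055,0,0,0,-1]

```text
clock: 21.5
position: [0.5996, -0.098, 0.0916]
ee_rot: [0.713, 0.701, 0.001, -0.001]
ft_force: [-0.1, 9.7, -1.6]
grip_width: 0.19
grasp_force: 87.9
```

carry_out:
  deltas:
    - [-0.004,0,0,0,-1]
    - [-0.004,0,0,0,-1]
    - [-0.004,0,0,0,-1]
    - [-0.004,0,0,0,-1]
    - [-0.004,0,0,0,-1]
    - [-0.004,0,0,0,-1]

```text
clock: 22.25
position: [0.5996, -0.0982, 0.0915]
ee_rot: [0.713, 0.701, 0.001, -0.001]
ft_force: [0.1, 10.2, -2.8]
grip_width: 0.19
grasp_force: 87.8
```

carry_out:
  deltas:
    - [0,0,0,0,-1]
    - [0,0,0,0,-1]
    - [0,0,0,0,-1]
    - [0,0,0,0,-1]
    - [0,0,0,0,-1]
    - [0,0,0,0,-1]

```text
clock: 23.0
position: [0.5996, -0.0982, 0.0915]
ee_rot: [0.713, 0.701, 0.001, -0.001]
ft_force: [2.1, 9.3, -3.0]
grip_width: 0.191
grasp_force: 87.8
```

carry_out:
  deltas:
    - [-0.005,0,0,0,-1]
    - [-0.005,0,0,0,-1]
    - [-0.005,0,0,0,-1]
    - [-0.005,0,0,0,-1]
    - [-0.005,0,0,0,-1]
    - [-0.005,0,0,0,-1]
    - [-0.005,0,0,0,-1]
    - [-0.005,0,0,0,-1]
    - [-0.005,0,0,0,-1]
    - [-0.005,0,0,0,-1]
    - [-0.005,0,0,0,-1]

```text
clock: 24.38
position: [0.5996, -0.0986, 0.0914]
ee_rot: [0.713, 0.701, 0.001, -0.001]
ft_force: [0.3, 11.4, -3.3]
grip_width: 0.196
grasp_force: 87.8
```

carry_out:
  deltas:
    - [0.015,0,0,0,-1]
    - [0.03,0,0,0,-1]
    - [0.045,0,0,0,-1]
    - [0.06,0,0,0,-1]
    - [0.06,0,0,0,-1]
    - [0.06,0,0,0,-1]

```text
clock: 25.12
position: [0.5993, -0.0928, 0.0918]
ee_rot: [0.714, 0.7, -0.0, 0.0]
ft_force: [-0.1, 0.5, -1.7]
grip_width: 0.192
grasp_force: 88.0
```

carry_out:
  deltas:
    - [0.014,0,0,0,-1]
    - [0.014,0,-0.03,0,-1]
    - [0.014,0,-0.06,0,-1]
    - [0.014,0,-0.06,0,-1]

```text
clock: 25.62
position: [0.5997, -0.0906, 0.1013]
ee_rot: [0.714, 0.7, 0.0, 0.0]
ft_force: [0.3, -0.2, -1.6]
grip_width: 0.19
grasp_force: 88.0
```

carry_out:
  deltas:
    - [0,0,-0.06,0,-1]
    - [0,0,-0.14,0,-1]
    - [0,0,-0.24,0,-1]
    - [0,0,-0.36,0,-1]
    - [0,0,-0.45,0,-1]
    - [0,0,-0.45,0,-1]

```text
clock: 26.38
position: [0.6, -0.0905, 0.1696]
ee_rot: [0.714, 0.7, 0.001, 0.001]
ft_force: [-0.5, 0.1, -0.9]
grip_width: 0.191
grasp_force: 88.0
```

Run:
```python
from h import *
plan((.5338,-.3175,.16),-6.02)
```

```text
tilt z [ 2.3e-03  2.0e-04 -1.0e+00]
at [ 0.6    -0.0905  0.1696] -1.07 F [-0.5  0.1 -0.9] t 26.375
[-0.95, -0.258, 0.04] 0.103
[-0.579, -0.124, 0.024] 0.062
```

carry_out:
  deltas:
    - [-0.3,-0.08,0,0.03,-1]
    - [-0.65,-0.17,0,0.07,-1]
    - [-0.95,-0.26,0,0.103,-1]
    - [-0.95,-0.26,0,0.103,-1]

```text
clock: 26.88
position: [0.5552, -0.2368, 0.168]
ee_rot: [0.735, 0.678, -0.001, 0.0]
ft_force: [0.8, -0.3, -2.3]
grip_width: 0.191
grasp_force: 88.0
```

carry_out:
  deltas:
    - [-0.3,-0.06,0,0.03,-1]
    - [-0.579,-0.124,0.02,0.062,-1]
    - [-0.579,-0.124,0.06,0.062,-1]
    - [-0.579,-0.124,0.06,0.062,-1]
    - [-0.579,-0.124,0.06,0.062,-1]

```text
clock: 27.5
position: [0.5337, -0.3158, 0.159]
ee_rot: [0.742, 0.67, 0.0, -0.0]
ft_force: [-0.7, -0.7, -1.1]
grip_width: 0.192
grasp_force: 88.0
```

Run:
```python
from h import *
np.set_printoptions(precision=4,suppress=True)
plan((.5341,-.3176,.0635),-6.1)
for c in("scene","top"):
    p=camera(c)
    for q in("hook","tray"):
        for b in outline_of(q,p):
            P=pts(p,b["region"])
            if q=="tray": P=P[(P[:,2]>.070)&(P[:,2]<.1)&(P[:,1]<.15)]
            if len(P)>9: print(c,q,b["conf"],len(P),np.percentile(P,[1,50,99],0).ravel())
    if c=="scene": cv2.imwrite("pics/back.png",cv2.resize(p["img"][120:300,190:430],None,fx=3.3,fy=3.3)[:,:,::-1])
```

```text
tilt z [-0.0001  0.0008 -1.    ]
at [ 0.5337 -0.3158  0.159 ] -5.89 F [-0.68 -0.65 -1.06] t 27.5
[-0.012, 0.004, 0.637] 0.007
scene hook 0.82 438 [ 0.2834 -0.2811  0.0024  0.305  -0.2103  0.0233  0.3224 -0.1317  0.0305]
scene hook 0.73 250 [ 0.4823 -0.3797  0.0007  0.5353 -0.3382  0.1606  0.5483 -0.1104  0.1662]
scene hook 0.57 160 [ 0.429  -0.5189 -0.0034  0.4711 -0.4834  0.0112  0.5059 -0.4477  0.0148]
scene tray 0.55 678 [0.4707 0.0089 0.0706 0.6064 0.0443 0.0791 0.7343 0.1349 0.0978]
top hook 0.72 287 [ 0.2777 -0.2805 -0.0014  0.2937 -0.2302  0.026   0.3115 -0.1691  0.5961]
top hook 0.55 67 [ 0.4403 -0.5154  0.0091  0.4754 -0.4928  0.0132  0.4976 -0.4587  0.0198]
top tray 0.8 454 [0.4713 0.0085 0.0707 0.5982 0.0396 0.078  0.718  0.0877 0.0963]
```

View pics/back.png

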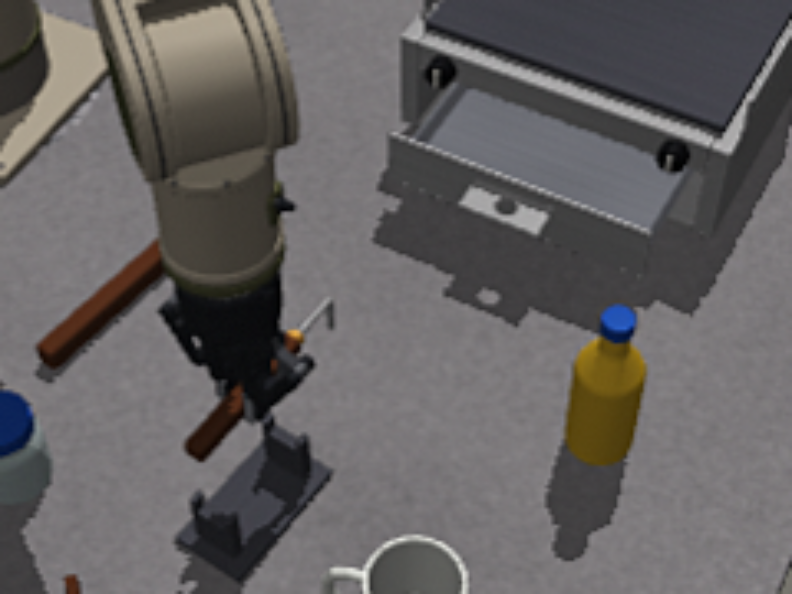

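carry_out:
  deltas:
    - [-0.012,0,0.2,0.007,-1]
    - [-0.012,0.004,0.4,0.007,-1]
    - [-0.012,0.004,0.52,0.007,-1]
    - [-0.012,0.004,0.58,0.007,-1]
    - [-0.012,0.004,0.6,0.007,-1]
    - [-0.012,0.004,0.62,0.007,-1]
    - [-0.012,0.004,0.63,0.007,-1]
    - [-0.012,0.004,0.63,0.007,-1]

```text
clock: 28.8
position: [0.5334, -0.3193, 0.065]
ee_rot: [0.745, 0.668, 0.0, 0.0]
ft_force: [-0.3, 0.1, -0.6]
grip_width: 0.194
grasp_force: 88.1
```

carry_out:
  deltas:
    - [0.01,0.004,0.006,-0.005,-1]
    - [0.01,0.004,0.012,-0.005,-1]
    - [0.01,0.004,0.012,-0.005,-1]

```text
clock: 29.18
position: [0.5342, -0.3178, 0.063]
ee_rot: [0.744, 0.669, 0.0, 0.0]
ft_force: [0.2, 0.1, 0.1]
grip_width: 0.192
grasp_force: 88.3
```

Seated at the same pose; open gradually, then rise.

carry_out:
  deltas:
    - [0,0,0,0,-0.5]
    - [0,0,0,0,-0.3]
    - [0,0,0,0,0.2]
    - [0,0,0,0,0.6]
    - [0,0,0,0,1]
    - [0,0,0,0,1]
    - [0,0,0,0,1]
    - [0,0,0,0,1]
    - [0,0,-0.1,0,1]
    - [0,0,-0.3,0,1]
    - [0,0,-0.6,0,1]
    - [0,0,-0.95,0,1]
    - [0,0,-0.95,0,1]

```text
clock: 30.8
position: [0.5354, -0.3195, 0.2107]
ee_rot: [0.744, 0.668, 0.002, 0.003]
ft_force: [0.5, 0.6, -0.4]
grip_width: 1.002
grasp_force: 0.0
```

carry_out:
  deltas:
    - [-0.3,-0.4,-0.2,0,1]
    - [-0.6,-0.8,-0.3,0,1]
    - [-0.6,-0.8,-0.3,0,1]
    - [-0.6,-0.8,-0.3,0,1]

```text
clock: 31.3
position: [0.4026, -0.3966, 0.2515]
ee_rot: [0.745, 0.667, 0.001, 0.001]
ft_force: [0.6, -0.1, 0.0]
grip_width: 0.999
grasp_force: 0.0
```

Run:
```python
from h import *
np.set_printoptions(precision=4,suppress=True)
o=manip.get_obs();print(o["position"],o["clock"])
for c in("scene","top"):
    p=camera(c)
    for q in("hook",):
        for b in outline_of(q,p):
            P=pts(p,b["region"]);P=P[(P[:,2]>.061)&(P[:,2]<.075)]
            if len(P)>50: print(c,q,b["conf"],len(P),cv2.minAreaRect((P[:,:2]*1000).astype(np.float32)),P.mean(0))
    cv2.imwrite(f"pics/end{c}.png",cv2.resize(p["img"][120:300,190:430],None,fx=3.3,fy=3.3)[:,:,::-1])
```

```text
[ 0.4026 -0.3966  0.2515] 31.3
scene hook 0.95 291 ((536.4972534179688, -293.90472412109375), (175.92742919921875, 19.312864303588867), 83.21287536621094) [ 0.5346 -0.3145  0.0658]
top hook 0.74 272 ((535.0830078125, -292.4557800292969), (180.02215576171875, 18.803789138793945), 83.80001068115234) [ 0.5325 -0.3102  0.0666]
```

View pics/endscene.png

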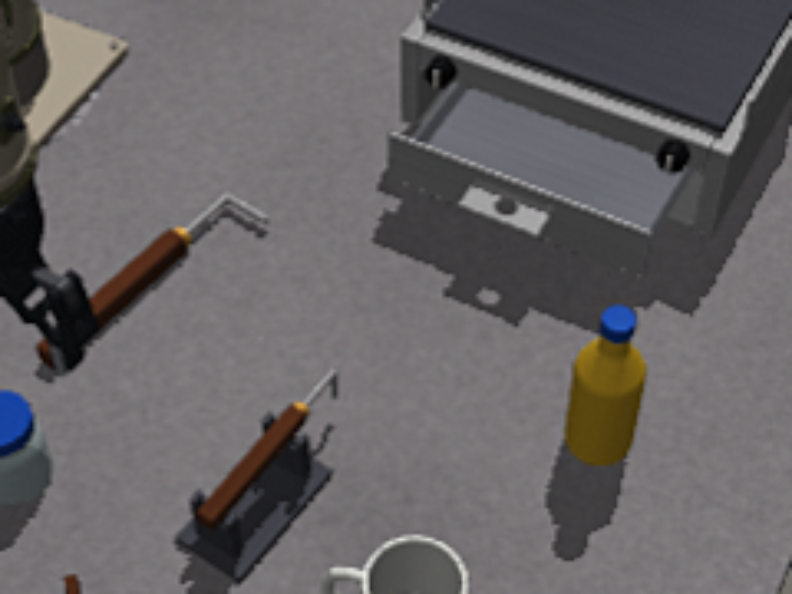

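The hook lies in its cradle as before (hook at about (270,450) in the crop), and the tray stands out. The gripper is clear of everything.

```bash
python3 -c "
from h import *
print(ticket.hand_in())"
```

```text
the job is handed in; nothing more can be done
None
```

The job is handed in: the tray was drawn out to its stop (about 78 mm by camera), held there at about 10–11 N for over a second and left standing out, and the hook is back in its cradle within about 2 mm of where it lay.

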